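Clear the spring vice and hold it open at the mark

ROBOT

A 6-joint arm with a two-finger parallel gripper is mounted at the origin on a cart in front of the work surface, level with it; the furniture and walls round the work are solid. World frame = base frame: x ahead of the robot, y to its left, z up, the work surface at z = 0. Lengths are in m, angles in rad, forces in N, time in s.
With the tool pointing down it reaches from about 0.35 to 0.8 m from the base axis. Payload 7.3 kg.
Tool frame: the origin (TCP) lies between the finger pads; the fingertips stand 25 mm ahead of it and the grasp point (between the pads) lies 6 mm ahead of it (r.tip_extent is the distance from the TCP to the fingertips, in m); z points along the fingers, y is the direction in which the jaws open and shut (so a half turn about z gives the same grasp; the last joint's range is limited). The gripper opens to 85 mm and grips with 20 to 120 N. Pads are 22 mm wide; open, the fingers measure 114 mm over their backs; the gripper's body (76 mm by 85 mm) begins 54 mm behind the grasp point. The pads swing forward as they close: fully open they stand 13 mm farther back than shut.
Start: joints at [1.17, 0.342, 1.524, -0, 1.275, -0.146], TCP at [0.132, 0.508, 0.256] pointing down, gripper open.
Joint ranges: [-2.53, 2.53], [-0.77, 2.02], [0.04, 2.7], [-1, 4.14], [0.28, 2.66], [-3.11, 3.11]. Speed limits (rad/s): [2.57, 2.57, 3.14, 3.14, 3.14, 3.14].

INTERFACE

Orientations are given as a unit quaternion [x, y, z, w].
In Python, from workcell import r, command_gripper, optics gives the robot as it stands. The module is installed in compiled form; this text tells all that it offers. Calls block until the motion is done:
- r.reach(position, orientation): joint-space move of the TCP to a pose.
- r.move_straight(position, orientation=None, speed=0.15, max_force=None): straight line of the TCP; orientation=None keeps the orientation; speed is the mean speed in m/s. With max_force (N) it stops when the force on the tool has changed by that much, and returns True; else False.
- r.movej(angles): joint-space move.
- command_gripper(opening, force=None): finger opening in m; force is the grip in N (None keeps the last); returns when the fingers have stopped.
- r.hold(seconds).
- r.solve_ik(position, orientation): joint angles nearest the present ones, or None.
- r.read_state(): the state.
- optics.get_image(name): name is "scene" or "top" or "wrist"; returns (picture, depth): 420x560x3 uint8, red, green, blue; 420x560 float32, m along the optical axis (not along the pixel's ray), 0 where there is no reading.
- optics.camera_model(name): a dict with "K" (3x3 intrinsics, pixels), "R" (3x3) and "t" (3): a world point X has camera coordinates R X + t; the wrist camera has in their place "tool_from_camera" (4x4, takes a point from camera to tool coordinates, whose origin is the TCP and whose axes are the flange's). Camera axes: x right, y down, z forward; pixel columns grow to the right and rows downward; lengths in m; the calibration is good to about 2 mm. The wrist camera is an equidistant fisheye: a pixel r from the principal point sees the ray r / f radians off the axis. A picture is of the moment at which its call begins: read the wrist's pose just before it. camera_model takes no time and is no camera call.
A pose or a line that the arm cannot do raises r.PlanningError and nothing moves.
- r.finish_job(): hands the job in, once; it reports no verdict.
The state is a dict: "time_s": time; "joint_positions": joint angles; "dq": joint speeds; "tau": joint torques, N m; "eef_pos": TCP position; "eef_rot": TCP orientation; "contact_force": force on the tool from outside, world axes, zero at the start; "torque": the same for the moment, N m; "grip_width": finger opening in m.
Only numpy, scipy, OpenCV 4.12 (cv2) and the standard library are available. Lean on these libraries where they do the work, as an engineer would, in place of code of your own. Each camera call takes 0.05 s, during which the arm holds its last target.

TASK

The vice has to be held open for the next carving blank, but the little wooden trug is standing on its bed in the way of the jaw. First hang the trug by its dowel handle on the forked hook and let go of it; then pull the vice's sprung jaw open by its T-handle until the jaw's pointer blade lines up with the mark blade on the edge of the bed, and finish while still holding it there, because the spring shuts the jaw if you let go. Leave the offcut, the sanding block and the oil bottle where they are.

Things in the scene. Friction and masses are not known exactly. Their poses are not given: they have to be found in the camera images.
- vise: wooden spring vice, fixed to the table. Light wooden bed 260 (x) x 160 (y) x 18 mm; origin on the table, its x axis points from the open end to the fixed jaw. Bed spans x -140 to +120 mm. Fixed jaw (110 mm wide, top 68 mm above the table) at x +91 to +119 mm. The sprung jaw slides towards -x to open.
- jaw (a joint): opening of the sprung jaw: 0 = shut (rest), grows as the jaw is pulled towards the vice's -x, stop at 0.10 m. A spring always pulls it shut with about 5 N at 0, rising by 0.8 N per cm. The jaw block is 26 mm thick, 100 mm wide, top 63 mm above the table; behind it a low sole (12 mm thick, 56 mm wide) reaches 65 mm further towards the open end.
- jaw_handle (a point): centre of the T-handle's bar on the sprung jaw: wooden round bar 20 mm in diameter, 90 mm long, along the vice's y, 103 mm above the table, on a steel stem 12 mm thick at its middle. It stands higher than the jaws; free space all round except for the trug. When shut it lies at x +20 mm in the vice frame. Axes as the vice.
- jaw_pointer (a point): outer end of the pointer: a dark upright steel blade 4 mm thick (x), 20 mm high, sticking out of the sprung jaw's side at the vice's +y. When shut it lies at x +80 mm, y +63 mm in the vice frame; it travels with the jaw. Axes as the vice.
- mark: the mark: a like dark steel blade, 4 mm thick (x), 12 mm wide, 20 mm high on a brass foot, fixed on the brass strip along the bed's +y edge (y +71.5 mm in the vice frame), 45 to 85 mm nearer the open end than the shut pointer. Axes as the vice; origin under the blade's middle, on the bed. When the jaw is drawn to the mark, the two blades stand in line across the bed (same x along the vice).
- hook: forked hook on a stand, fixed to the table. Dark wooden foot 150 x 110 x 12 mm, a steel post 95 mm behind (+x) the origin carrying two equal steel prongs 8 mm thick, at y -36 and +36 mm, which point to -x (roughly to the robot) and end in upturned tips. Origin on the table straight under the seat.
- hook_seat (a point): where the middle of the trug's handle lies when it hangs: centred between the two prongs, 158 mm above the table (13 mm above the centre line of the prongs in their hollow). The handle must lie across both prongs, along the hook's y. The hollow is about 20 mm long (x), with the tips at x -34 mm reaching to 165 mm above the table; the post and crossbar (x +95 mm) reach to 162 mm. 64 mm between the prongs is free for fingers.
- trug: small empty wooden carrying trug, loose, about 0.3 kg (varies). Tray 80 (x) x 150 (y) x 37 mm high at the long sides (41 mm at the ends) outside, two end boards at y -69.5 and +69.5 mm (11 mm thick) rising to 132 mm, joined by the handle. Origin centre of the underside. It starts on the vice bed (18 mm above the table) between the T-handle and the open end, its y roughly along the vice's y.
- trug_handle (a point): middle of the trug's handle: a wooden dowel 18 mm in diameter along the trug's y, 115 mm above the trug's underside, 128 mm clear between the end boards. It is 78 mm above the rim of the long sides and 74 mm above the highest of the tray's ends. As the tray hangs below it, the prongs must enter level, tips first, between dowel and tray, before the dowel is lowered onto them.
- offcut: bystander: small wooden offcut 45 x 70 x 22 mm lying between vice and table edge; leave alone. Origin centre of the underside.
- sanding_block: bystander: cork-brown sanding block 57 x 87 x 29 mm; leave alone. Origin centre of the underside.
- honing_oil: bystander: small brown dropper bottle, 34 mm across, 102 mm tall, upright; leave alone. Origin centre of the underside.

How it is judged:
By the outcome, as a careful person would: the job done as asked, in the order asked, and still so for the second after the job is handed in, while the arm keeps its last pose, push and grip.
It also fails if it takes over 51 s, if anything falls off the work surface, if the arm or the gripper's body presses on something with over 40 N, if the wrist force passes 120 N, or if a joint passes its speed limit or range.

## Working session

There is one attempt and no reset: what is moved stays moved. The work goes in short steps, each a Python script; the robot and the scene stay as the last script left them, time stands still between calls to the robot, and variables do not carry over. Pictures are saved under pics/ and viewed, and the job is handed in when it is done.

```bash
mkdir -p pics; ls; python3 - <<'E'
from workcell import r,optics
import cv2,numpy as np
for n in ["scene","top"]:
    im,d=optics.get_image(n)
    cv2.imwrite(f"pics/{n}0.png",im[:,:,::-1]); np.savez(f"pics/{n}0.npz",im=im,d=d)
    m=optics.camera_model(n); print(n,m)
s=r.read_state();print(s, r.tip_extent)
E
```

```text
pics
scene {'K': array([[479.00283688,   0.        , 278.74657143],
       [  0.        , 479.00283688, 218.85053297],
       [  0.        ,   0.        ,   1.        ]]), 'R': array([[-0.77639899, -0.63022484, -0.00461019],
       [-0.4685256 ,  0.58205694, -0.66460025],
       [ 0.42153098, -0.51383497, -0.74718489]]), 't': array([0.24522566, 0.45343794, 0.77728413])}
top {'K': array([[426.7396892 ,   0.        , 278.55984133],
       [  0.        , 426.7396892 , 212.6844927 ],
       [  0.        ,   0.        ,   1.        ]]), 'R': array([[ 0.02924368, -0.99953986, -0.00805401],
       [-0.99434127, -0.02826645, -0.10240336],
       [ 0.10212858,  0.01100308, -0.99471035]]), 't': array([-0.24016135,  0.51365955,  1.05281316])}
{'time_s': 0.1, 'joint_positions': array([ 1.17001929e+00,  3.42638146e-01,  1.52490605e+00,  3.04773824e-06,
        1.27541518e+00, -1.46021549e-01]), 'dq': array([ 0.00117742, -0.00084935, -0.00213214, -0.0008823 ,  0.00062338,
        0.00053151]), 'tau': array([ 3.38850905e-04, -4.34448588e+01, -2.46491772e+01, -2.29649140e-04,
        4.72678701e-03,  2.98648376e-05]), 'eef_pos': array([0.13216665, 0.5077599 , 0.25570856]), 'eef_rot': array([ 1.27033981e-01,  9.91898130e-01, -6.57586664e-04, -1.85915071e-04]), 'contact_force': array([-0.57350131,  0.15233758,  0.21538003]), 'torque': array([ 0.02023273,  0.05390891, -0.00553651]), 'grip_width': 0.08545941763868077} 0.025
```

View pics/scene0.png

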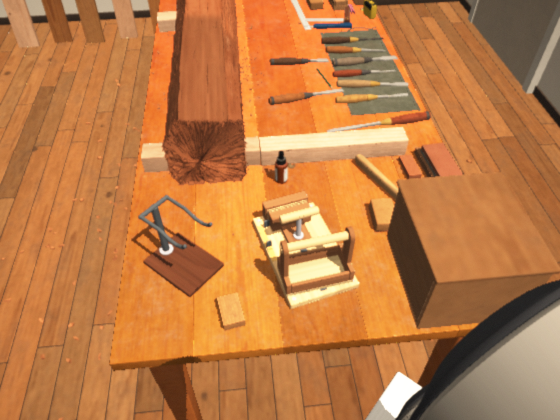

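View pics/top0.png

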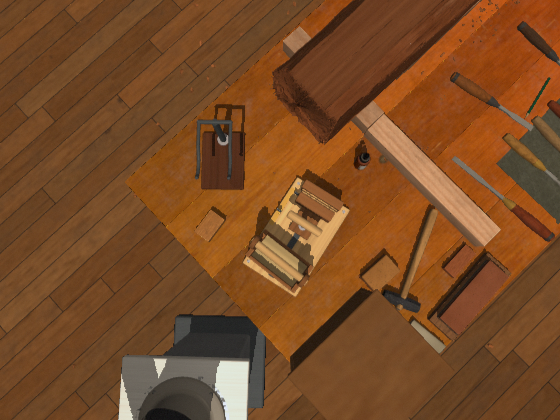

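Scene: trug at about (318,262) on the vice, T-handle (300,215), hook on the left (180,235). Top: vice (300,235), trug (278,258), hook (222,150), offcut (210,225), sanding block (380,270), bottle (363,157). I'll zoom in.

```bash
cat > h.py <<'E'
import numpy as np,cv2
from workcell import optics
def cloud(n,d,src=None):
    m=optics.camera_model(n);K,R,t=m["K"],m["R"],m["t"]
    v,u=np.mgrid[:d.shape[0],:d.shape[1]]
    C=np.stack([(u-K[0,2])/K[0,0]*d,(v-K[1,2])/K[1,1]*d,d],-1)
    P=(C-t)@R; P[d==0]=np.nan
    return P
def proj(n,X):
    m=optics.camera_model(n);c=m["R"]@np.asarray(X)+m["t"];p=m["K"]@c;return p[:2]/p[2]
E
python3 - <<'E'
from h import *
for n,(a,b,c,d) in dict(top=(190,90,370,305),scene=(130,180,370,310)).items():
    im=cv2.imread(f"pics/{n}0.png")[b:d,a:c]
    s=min(800/im.shape[1],600/im.shape[0]);s=int(s*1)
    cv2.imwrite(f"pics/{n}0z.png",cv2.resize(im,None,fx=s,fy=s,interpolation=cv2.INTER_CUBIC));print(n,s)
E
```

```text
top 2
scene 3
```

```bash
python3 - <<'E'
from h import *
z=np.load("pics/top0.npz");P=cloud("top",z["d"])
def reg(a,b,c,d): return P[b:d,a:c].reshape(-1,3)
V=reg(240,170,355,300)
h=np.histogram(V[:,2],bins=np.arange(-.02,.2,.006));print([(round(x,3),int(n)) for x,n in zip(h[1],h[0])])
def show(name,Q,rect=True):
    (c,s,a)=cv2.minAreaRect(Q[:,:2].astype(np.float32)*1000);print(name,len(Q),np.round(c,1),np.round(s,1),round(a,1),"z",np.round(np.median(Q[:,2]),4),Q[:,2].max())
def band(Q,lo,hi):return Q[(Q[:,2]>lo)&(Q[:,2]<hi)]
show("bed",band(V,.012,.024))
show("trug handle",band(V,.134,.149))
show("T",band(V,.095,.12))
show("jaws",band(V,.055,.075))
F=reg(190,90,250,195)
show("foot",band(F,.007,.018)); show("prongs",band(F,.13,.18))
show("off",band(reg(190,200,230,245),.012,.04))
E
```

```text
[(np.float64(-0.02), 0), (np.float64(-0.014), 0), (np.float64(-0.008), 1026), (np.float64(-0.002), 6829), (np.float64(0.004), 289), (np.float64(0.01), 432), (np.float64(0.016), 2260), (np.float64(0.022), 832), (np.float64(0.028), 528), (np.float64(0.034), 86), (np.float64(0.04), 37), (np.float64(0.046), 62), (np.float64(0.052), 396), (np.float64(0.058), 565), (np.float64(0.064), 505), (np.float64(0.07), 71), (np.float64(0.076), 0), (np.float64(0.082), 0), (np.float64(0.088), 5), (np.float64(0.094), 4), (np.float64(0.1), 27), (np.float64(0.106), 183), (np.float64(0.112), 122), (np.float64(0.118), 4), (np.float64(0.124), 3), (np.float64(0.13), 48), (np.float64(0.136), 336), (np.float64(0.142), 170), (np.float64(0.148), 72), (np.float64(0.154), 1), (np.float64(0.16), 0), (np.float64(0.166), 0), (np.float64(0.172), 0), (np.float64(0.178), 0), (np.float64(0.184), 0), (np.float64(0.19), 0)]
bed 2840 [ 470.  -269.9] [338.  275.9] 3.8 z 0.0184 0.023974958775175855
trug handle 559 [ 401.2 -230. ] [155.7  32.9] 53.7 z 0.1409 0.14898846301777363
T 337 [ 443.1 -261. ] [128.6 132.6] 53.4 z 0.111 0.11863774789793745
jaws 1362 [ 432.  -329.1] [272.7 247. ] 53.5 z 0.063 0.07466742148324426
foot 2118 [692.1 -75.1] [224.1 110.4] 0.7 z 0.0122 0.017774276450903216
prongs 572 [647.3 -75.6] [138.9  80.3] 0.8 z 0.1589 0.1676502586220286
off 505 [484.1 -50. ] [45.6 70.2] 55.0 z 0.0223 0.02829674291236704
```

```bash
sleep 1
```

```text
(no output)
```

View pics/top0z.png

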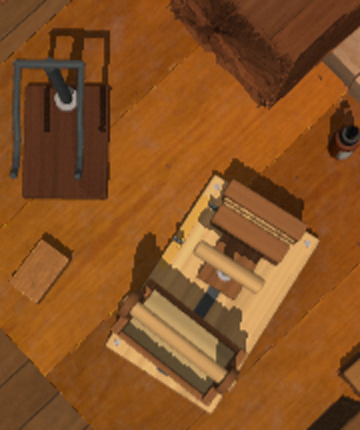

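View pics/scene0z.png

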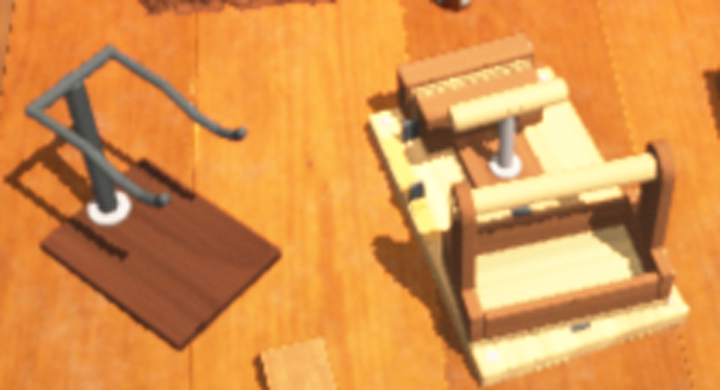

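Top zoom (2x): hook prongs at about (190+8..42, 90+32..85), trug handle (190+90, 90+172), pointer (190+107, 90+101), mark (190+89, 90+118). Now robust fits.

```bash
cat >> h.py <<'E'
def comp(P,lo,hi,box,op=0):
    a,b,c,d=box
    M=np.zeros(P.shape[:2],np.uint8); z=P[...,2]
    M[b:d,a:c]=((z>lo)&(z<hi))[b:d,a:c]
    if op: M=cv2.morphologyEx(M,cv2.MORPH_OPEN,np.ones((op,op),np.uint8))
    n,L,st,ce=cv2.connectedComponentsWithStats(M)
    k=1+np.argmax(st[1:,4]); return P[L==k]
def rect(name,Q):
    (c,s,a)=cv2.minAreaRect(Q[:,:2].astype(np.float32)*1000)
    print(name,len(Q),np.round(c,1),np.round(s,1),round(a,2),"zmed",round(float(np.median(Q[:,2])),4)); return c,s,a
E
python3 - <<'E'
from h import *
z=np.load("pics/top0.npz");P=cloud("top",z["d"])
B=(235,165,360,305)
rect("bed",comp(P,.010,.027,B)); 
rect("trug",comp(P,.13,.152,B)); rect("dowel",comp(P,.137,.1445,B,2))
rect("T",comp(P,.104,.118,B)); rect("Tt",comp(P,.109,.118,B))
rect("jaws",comp(P,.05,.08,B))
H=(185,85,255,200)
rect("foot",comp(P,.007,.018,H,3)); Q=comp(P,.135,.18,H);rect("prongs",Q)
i=np.argsort(Q[:,0]); print("tips",Q[i[:6]].round(4).tolist())
c=Q[Q[:,0]>Q[:,0].max()-.008];print("cross",c.mean(0))
for s in (1,-1):
    q=Q[((Q[:,1]+.0756)*s>.02)&(Q[:,0]<.69)]
    f=np.polyfit(q[:,0],q[:,1],1);print("prong",s,f[0],np.polyval(f,.617))
    for lo in np.arange(.57,.70,.01):
        k=q[(q[:,0]>=lo)&(q[:,0]<lo+.01)]
        if len(k):print(round(lo,2),k[:,2].max().round(4),end=" ")
    print()
E
```

```text
bed 2363 [ 499.  -291.6] [160.3 178.9] 59.11 zmed 0.0183
trug 622 [ 401.5 -230.2] [155.7  33.3] 53.53 zmed 0.1411
dowel 365 [ 399.3 -231.9] [127.4  15.4] 54.13 zmed nan
T 322 [ 489.7 -286.4] [89.2 19.8] 59.34 zmed 0.111
Tt 249 [ 489.9 -286.2] [88.6 17.5] 59.32 zmed 0.112
jaws 1046 [ 549.8 -321.9] [109.6  59.8] 59.16 zmed 0.0644
foot 2068 [655.1 -75.4] [149.5 110.2] 0.76 zmed 0.0121
prongs 567 [647.3 -75.6] [138.9  80.3] 0.76 zmed 0.159
tips [[0.5783, -0.0412, 0.1643], [0.5783, -0.1122, 0.1627], [0.5784, -0.0388, 0.1637], [0.5784, -0.1144, 0.1624], [0.5787, -0.043, 0.1623], [0.5799, -0.0396, 0.1677]]
cross [ 0.71170441 -0.07845127  0.16043293]
prong 1 0.021137973155923636 -0.04075901933099532
0.57 0.1677 0.58 0.1666 0.59 0.1572 0.6 0.153 0.61 0.1508 0.62 0.1533 0.63 0.1557 0.64 0.1611 0.65 0.1632 0.66 0.1626 0.67 0.1629 0.68 0.1654 
prong -1 0.020050281700546183 -0.11245150423200598
0.57 0.1627 0.58 0.1658 0.59 0.1575 0.6 0.1556 0.61 0.1505 0.62 0.1525 0.63 0.1562 0.64 0.1602 0.65 0.1628 0.66 0.1666 0.67 0.1637 0.68 0.1625
```

```bash
cat >> h.py <<'E'
from scipy.spatial.transform import Rotation as Ro
def quat(a_deg):  # tool down, tool y (jaw opening) along azimuth a
    a=np.radians(a_deg); y=np.array([np.cos(a),np.sin(a),0]); z=np.array([0,0,-1.]); x=np.cross(y,z)
    return Ro.from_matrix(np.stack([x,y,z],1)).as_quat()
E
python3 - <<'E'
from h import *
from workcell import r
z=np.load("pics/top0.npz");P=cloud("top",z["d"])
print("cab",P[380,350],P[300,370],P[360,300], P[320,400])
print("arm max",P[300:,110:270].reshape(-1,3)[:,2].max())
poses=[([.4004,-.231,.25],-36),([.4004,-.231,.138],-36),([.50,-.077,.23],.9),([.617,-.0766,.164],.9),([.49,-.286,.15],-30.8),([.49,-.286,.109],-30.8),([.43,-.25,.109],-30.8)]
for p,a in poses:
    for b in (a,a+180):
        q=r.solve_ik(p,quat(b)); print(p,b,None if q is None else np.round(q,2))
E
```

```text
cab [ 0.16011674 -0.38517298  0.18149775] [ 0.32446847 -0.42569032  0.17976596] [ 0.18528045 -0.28308795  0.13059418] [ 0.28529467 -0.48823606  0.18244592]
arm max nan
[0.4004, -0.231, 0.25] -36 [-0.69  0.23  1.7  -0.    1.21 -0.06]
[0.4004, -0.231, 0.25] 144 [-0.69  0.23  1.7  -0.    1.21  3.08]
[0.4004, -0.231, 0.138] -36 [-0.69  0.37  1.86 -0.    0.92 -0.06]
[0.4004, -0.231, 0.138] 144 [-0.69  0.37  1.86 -0.    0.92  3.08]
[0.5, -0.077, 0.23] 0.9 [-0.3   0.33  1.62 -0.    1.19 -0.32]
[0.5, -0.077, 0.23] 180.9 [-0.3   0.33  1.62 -0.    1.19  2.82]
[0.617, -0.0766, 0.164] 0.9 [-0.25  0.6   1.37 -0.    1.18 -0.26]
[0.617, -0.0766, 0.164] 180.9 [-0.25  0.6   1.37 -0.    1.18  2.88]
[0.49, -0.286, 0.15] -30.8 [-0.66  0.52  1.55 -0.    1.07 -0.13]
[0.49, -0.286, 0.15] 149.2 [-0.66  0.52  1.55 -0.    1.07  3.02]
[0.49, -0.286, 0.109] -30.8 [-0.66  0.57  1.59 -0.    0.98 -0.13]
[0.49, -0.286, 0.109] 149.2 [-0.66  0.57  1.59 -0.    0.98  3.02]
[0.43, -0.25, 0.109] -30.8 [-0.68  0.47  1.79 -0.    0.88 -0.14]
[0.43, -0.25, 0.109] 149.2 [-0.68  0.47  1.79 -0.    0.88  3.  ]
```

```bash
python3 - <<'E'
from h import *
from workcell import r,optics,command_gripper
r.reach([.4004,-.231,.25],quat(-36))
command_gripper(.055)
im,d=optics.get_image("wrist"); cv2.imwrite("pics/w1.png",im[:,:,::-1])
print(r.move_straight([.4004,-.231,.138],speed=.12,max_force=15))
im,d=optics.get_image("scene"); cv2.imwrite("pics/s1.png",cv2.resize(im[150:330,200:400,::-1],None,fx=3,fy=3))
s=r.read_state();print(s["time_s"],s["eef_pos"],s["contact_force"],s["grip_width"])
E
```

```text
False
4.4583 [ 0.40078259 -0.23131643  0.13868481] [-0.05042484 -0.51452936  0.24041697] 0.055153656853932184
```

View pics/w1.png

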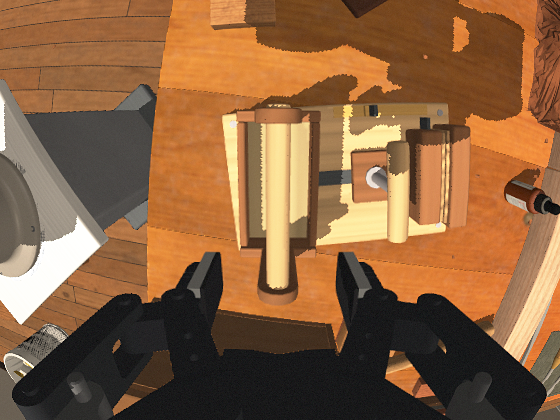

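View pics/s1.png

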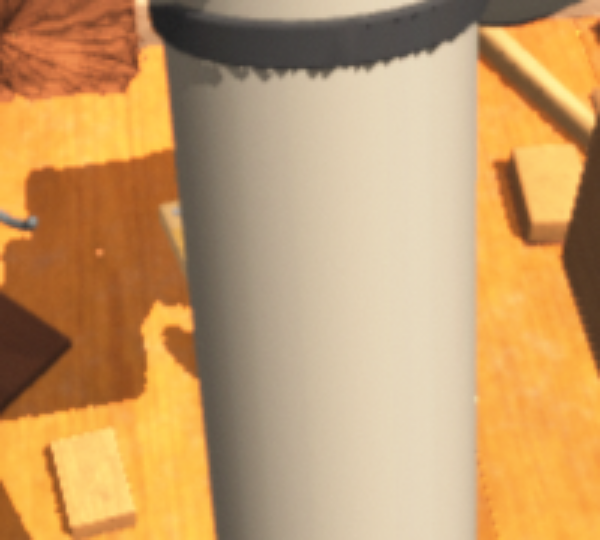

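The wrist view shows the dowel at (278,200), centred between the fingers and parallel to the pads; mark at (372,110), pointer at (425,123). The scene view is blocked by the arm. Grip and lift.

```bash
python3 - <<'E'
from h import *
from workcell import r,optics,command_gripper
command_gripper(0.0,force=60)
s=r.read_state();print(s["time_s"],s["contact_force"],s["grip_width"],s["eef_pos"])
print(r.move_straight([.4004,-.231,.26],speed=.12))
s=r.read_state();print(s["time_s"],s["contact_force"],s["torque"],s["grip_width"])
im,d=optics.get_image("wrist"); cv2.imwrite("pics/w2.png",im[:,:,::-1])
r.reach([.50,-.077,.26],quat(.9))
im,d=optics.get_image("wrist"); cv2.imwrite("pics/w3.png",im[:,:,::-1])
for n in("scene","top"):
    im,d=optics.get_image(n); cv2.imwrite(f"pics/{n}3.png",im[:,:,::-1]);np.savez(f"pics/{n}3.npz",im=im,d=d)
s=r.read_state();print(s["time_s"],s["contact_force"],s["torque"],s["grip_width"],s["eef_pos"])
E
```

```text
4.8917 [-1.24442087  1.55966793  5.64810743] 0.016207860246957213 [ 0.40031674 -0.23094226  0.13842496]
False
6.0583 [-0.08254108  0.15704314 -3.69872189] [-0.00971838  0.02188284 -0.0236798 ] 0.01620563387926957
7.0167 [ 0.79405916  0.37323989 -3.54060874] [-0.01310739 -0.00534962 -0.01486485] 0.016291854182914844 [ 0.49965362 -0.07799194  0.25986594]
```

View pics/w3.png

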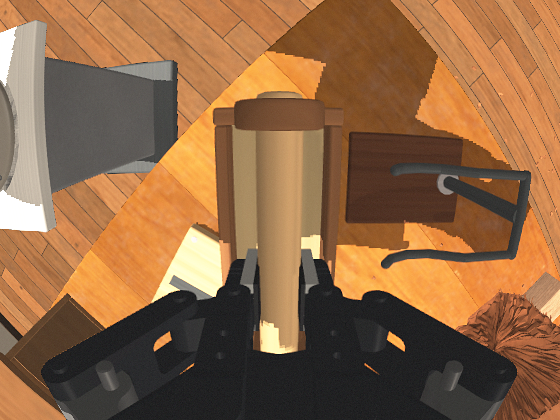

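View pics/scene3.png

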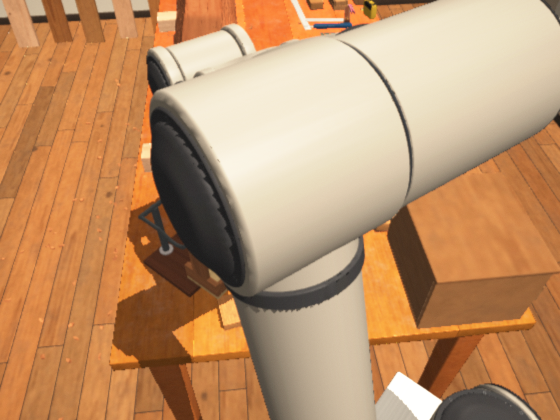

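View pics/top3.png

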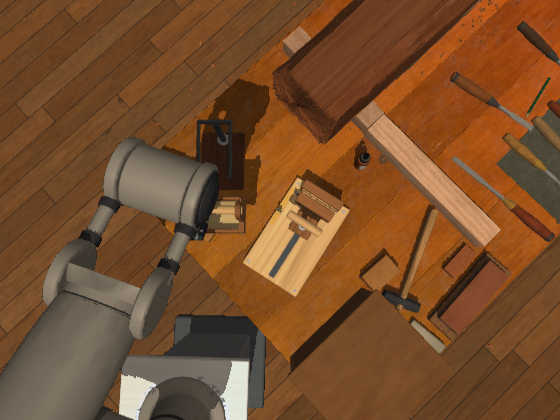

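The wrist view shows the trug held level with the dowel at (280,200), and the hook prongs pointing at it at (395,170) and (390,263). The scene view is mostly blocked by the arm. The top view shows the vice now clear at (300,235), with the tray at (228,215) ahead of the hook foot. Next: lower to entry height, slide in level, look, then lower.

```bash
python3 - <<'E'
from h import *
from workcell import r,optics,command_gripper
q=quat(.9)
print(r.move_straight([.50,-.0775,.1955],q,speed=.15,max_force=15))
print(r.move_straight([.617,-.0766,.1955],q,speed=.1,max_force=10))
s=r.read_state();print(s["time_s"],s["contact_force"],s["torque"],s["eef_pos"])
im,d=optics.get_image("wrist"); cv2.imwrite("pics/w4.png",im[:,:,::-1])
E
```

```text
False
False
8.9167 [ 0.26325945 -0.7930927  -4.25930831] [-0.00983951  0.05729344 -0.0239388 ] [ 0.61661788 -0.07658863  0.19552585]
```

View pics/w4.png

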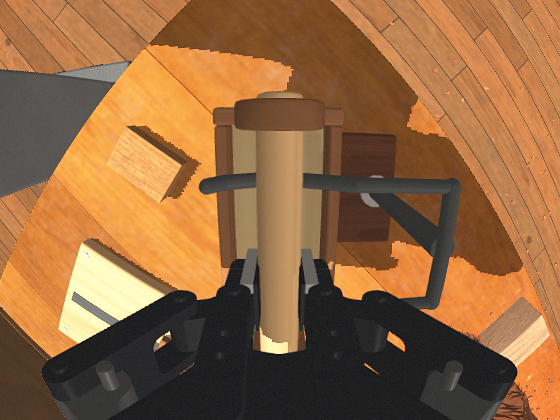

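```bash
python3 - <<'E'
from h import *
z=np.load("pics/top3.npz");P=cloud("top",z["d"])
B=(235,165,360,305)
rect("bed",comp(P,.010,.027,B)); rect("T",comp(P,.104,.118,B));rect("jaws",comp(P,.05,.08,B))
im=cv2.imread("pics/top3.png")[165:245,255:345]; cv2.imwrite("pics/top3z.png",cv2.resize(im,None,fx=7,fy=7,interpolation=cv2.INTER_CUBIC))
E
```

```text
bed 4764 [ 464.2 -270.8] [160.2 260. ] 59.13 zmed 0.0184
T 315 [ 490.  -286.5] [89.6 19.5] 59.01 zmed 0.1113
jaws 1050 [ 549.4 -321.7] [109.2  59.5] 59.29 zmed 0.0645
```

View pics/top3z.png

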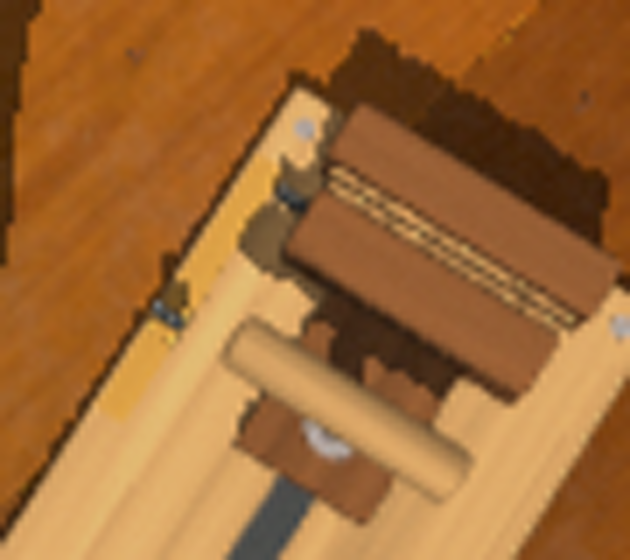

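The far prong (205–450,180) passes under the dowel and over the tray, and the dowel is square across it. The top zoom shows the mark blade at zoomed (170,312) and the pointer at (292,193). Lower the dowel onto the seat.

```bash
python3 - <<'E'
from h import *
from workcell import r,optics,command_gripper
q=quat(.9)
print(r.move_straight([.617,-.0766,.1605],q,speed=.05,max_force=7))
s=r.read_state();print(s["time_s"],s["contact_force"],s["torque"],s["eef_pos"])
im,d=optics.get_image("wrist"); cv2.imwrite("pics/w5.png",im[:,:,::-1])
im,d=optics.get_image("top"); cv2.imwrite("pics/top5.png",im[:,:,::-1])
E
```

```text
True
9.5917 [-0.10433528  0.89962755  4.86253741] [0.06811939 0.1396999  0.03004094] [ 0.61654772 -0.07651521  0.16277641]
```

View pics/w5.png

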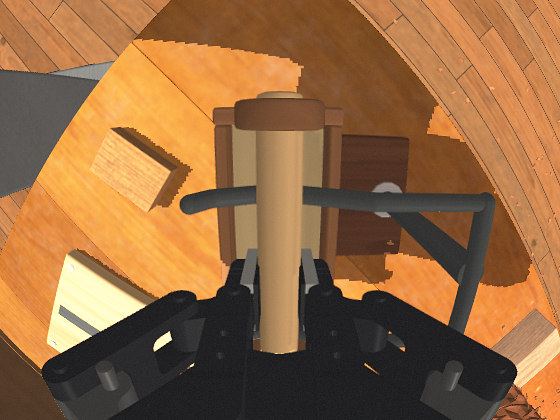

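Contact came at TCP z = 0.163, as expected for the seat (158 mm + 5.4 mm). Release, back off upwards and check.

```bash
python3 - <<'E'
from h import *
from workcell import r,optics,command_gripper
q=quat(.9)
command_gripper(.05)
r.hold(.3)
s=r.read_state();print(s["time_s"],s["contact_force"],s["grip_width"])
p=s["eef_pos"]
print(r.move_straight([p[0],p[1],.25],q,speed=.12,max_force=10))
im,d=optics.get_image("wrist"); cv2.imwrite("pics/w6.png",im[:,:,::-1])
r.reach([.47,-.275,.26],quat(-30.9))
for n in("scene","top","wrist"):
    im,d=optics.get_image(n); cv2.imwrite(f"pics/{n}6.png",im[:,:,::-1]);np.savez(f"pics/{n}6.npz",im=im,d=d)
s=r.read_state();print(s["time_s"],s["contact_force"],s["eef_pos"])
E
```

```text
10.4167 [0.03994766 0.81455364 0.78466834] 0.04985628353967036
False
12.4833 [-0.40413015  1.30987088  0.56741214] [ 0.47092787 -0.27389636  0.25977981]
```

View pics/w6.png

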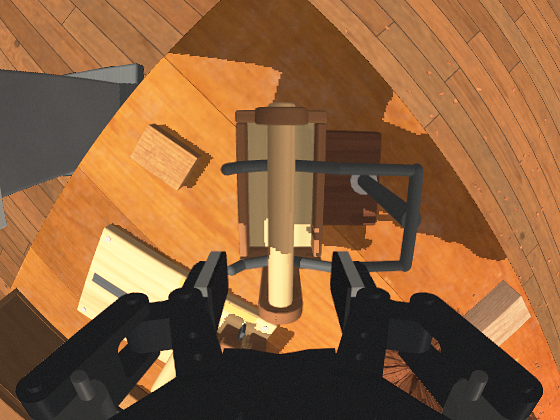

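View pics/top6.png

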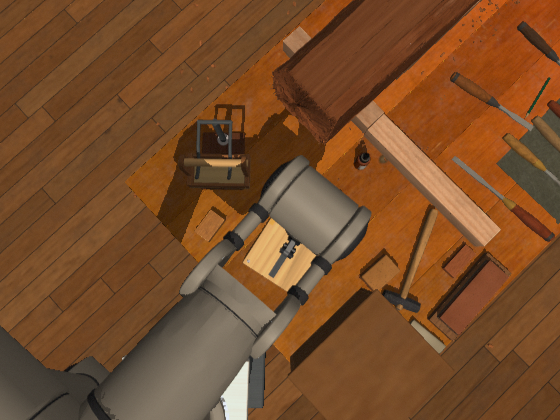

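View pics/wrist6.png

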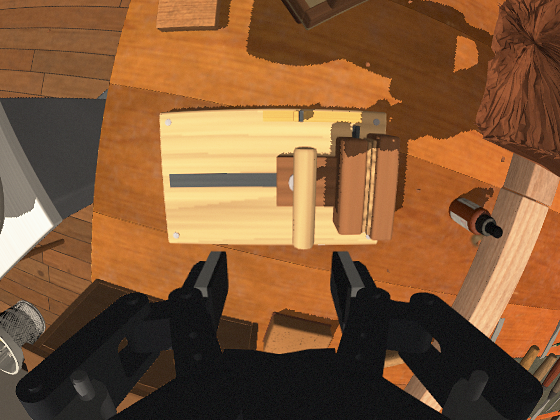

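View pics/scene6.png

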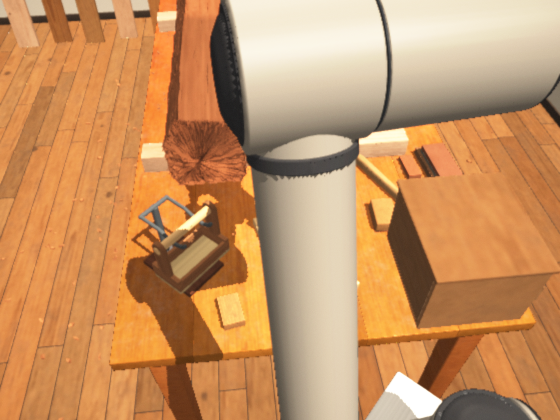

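The trug hangs on both prongs, dowel at (282,200) in the lift-off picture and tray level in the scene view (190,255). The wrist view over the vice shows mark ~(302,116), pointer ~(357,131), bar (304,198). I'll zoom and measure.

```bash
cat >> h.py <<'E'
def wrist_cloud(d,pos,qt):
    m=optics.camera_model("wrist");K=m["K"];T=np.array(m["tool_from_camera"])
    v,u=np.mgrid[:d.shape[0],:d.shape[1]].astype(float)
    x=(u-K[0,2])/K[0,0];y=(v-K[1,2])/K[1,1];th=np.hypot(x,y)+1e-9
    k=np.tan(th)/th
    C=np.stack([x*k*d,y*k*d,d],-1); C[(d==0)]=np.nan
    return (C@T[:3,:3].T+T[:3,3])@Ro.from_quat(qt).as_matrix().T+pos
VO=np.array([.4728,-.2762]);VA=np.radians(-30.85)
def tovise(P):
    c,s=np.cos(VA),np.sin(VA);D=P[...,:2]-VO
    return np.stack([D[...,0]*c+D[...,1]*s,-D[...,0]*s+D[...,1]*c,P[...,2]],-1)
E
python3 - <<'E'
from h import *
from workcell import r
s=r.read_state()
z=np.load("pics/wrist6.npz");P=wrist_cloud(z["d"],s["eef_pos"],s["eef_rot"]);V=tovise(P)
print(optics.camera_model("wrist"))
rect("T",comp(P,.104,.118,(280,130,330,260)))
rect("bed",comp(P,.010,.025,(150,95,410,250)))
for nm,Q in (("wrist",V),("top",tovise(cloud("top",np.load("pics/top3.npz")["d"])))):
  m=(Q[...,0]>0)&(Q[...,0]<.1)&(Q[...,1]>.052)&(Q[...,1]<.085)&(Q[...,2]>.026)&(Q[...,2]<.08)
  vv,uu=np.nonzero(m); o=np.argsort(Q[m][:,0])
  print(nm);print(np.c_[uu,vv,(Q[m]*1000).round(1)][o].tolist())
P=cloud("top",np.load("pics/top6.npz")["d"]); rect("trughandle",comp(P,.155,.185,(180,145,255,200)))
a=cv2.imread("pics/wrist6.png")[95:155,270:380];cv2.imwrite("pics/w6z.png",cv2.resize(a,None,fx=7,fy=7,interpolation=cv2.INTER_CUBIC))
E
```

```text
{'K': array([[325.1922621 ,   0.        , 278.85565315],
       [  0.        , 325.1922621 , 208.0241401 ],
       [  0.        ,   0.        ,   1.        ]]), 'tool_from_camera': array([[-1.09178022e-03, -9.60124976e-01, -2.79569024e-01,
         7.07910048e-02],
       [ 9.99999403e-01, -1.03906039e-03, -3.36774571e-04,
         6.87276185e-05],
       [ 3.28565779e-05, -2.79569225e-01,  9.60125537e-01,
        -1.17688884e-01],
       [ 0.00000000e+00,  0.00000000e+00,  0.00000000e+00,
         1.00000000e+00]])}
T 2245 [ 489.7 -284.6] [89.4 19.9] 58.97 zmed 0.1116
bed 19422 [ 463.7 -269.5] [160.  260.4] 58.78 zmed 0.0182
wrist
[[299.0, 121.0, 17.8, 66.7, 40.4], [299.0, 116.0, 17.9, 71.9, 38.3], [299.0, 120.0, 17.9, 67.7, 38.4], [299.0, 119.0, 17.9, 68.8, 37.7], [299.0, 115.0, 17.9, 72.9, 36.7], [299.0, 113.0, 17.9, 75.0, 36.5], [299.0, 111.0, 18.0, 77.1, 36.2], [299.0, 118.0, 18.0, 69.8, 36.6], [299.0, 114.0, 18.0, 74.0, 36.0], [299.0, 117.0, 18.0, 70.8, 36.3], [299.0, 112.0, 18.0, 76.1, 35.6], [300.0, 114.0, 18.6, 74.0, 42.2], [300.0, 112.0, 18.6, 76.0, 41.9], [300.0, 121.0, 18
[... 6623 characters left out ...]
0, 210.0, 23.4, 66.4, 29.1], [297.0, 195.0, 77.5, 52.8, 28.1], [297.0, 194.0, 77.6, 53.5, 42.2], [294.0, 193.0, 77.9, 62.0, 26.9], [296.0, 194.0, 77.9, 56.2, 30.5], [294.0, 192.0, 78.0, 62.5, 41.4], [296.0, 193.0, 78.1, 56.8, 44.2], [295.0, 193.0, 78.1, 59.4, 34.8], [295.0, 192.0, 78.9, 60.3, 44.3], [297.0, 193.0, 80.0, 54.9, 40.5], [296.0, 192.0, 80.7, 58.3, 41.2], [298.0, 193.0, 81.1, 52.7, 41.9], [295.0, 191.0, 81.4, 61.7, 41.9], [297.0, 192.0, 82.0, 56.2, 41.1], [301.0, 189.0, 95.1, 52.2, 32.9], [301.0, 188.0, 95.1, 52.9, 46.3], [301.0, 187.0, 95.6, 53.7, 56.5], [302.0, 186.0, 97.1, 52.4, 67.9], [302.0, 185.0, 99.7, 53.9, 65.2]]
trughandle 607 [614.8 -77.9] [ 31.1 151. ] 0.49 zmed 0.1657
```

View pics/w6z.png

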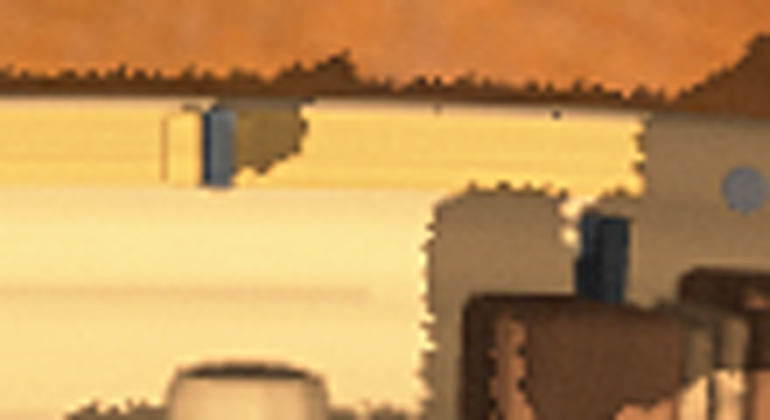

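Mark blade centre x ≈ 20.0 mm, pointer ≈ 79.1 mm in the vice frame, so about 59 mm of travel. Dowel on the seat: (614.8,-77.9), z ≈ 157 mm, yaw 0.5°. Now grip the T-bar, pull 57 mm and look.

```bash
cat >> h.py <<'E'
def blades(tag):
    from workcell import r
    s=r.read_state()
    im,d=optics.get_image("wrist");cv2.imwrite(f"pics/{tag}.png",im[:,:,::-1])
    V=tovise(wrist_cloud(d,s["eef_pos"],s["eef_rot"]))*1000
    x,y,z=np.moveaxis(V,-1,0);out=[]
    for nm,y0,y1 in(("pointer",54,62.5),("mark",66.5,77)):
        m=(x>-30)&(x<60)&(y>y0)&(y<y1)&(z>39.5)&(z<46)
        q=V[m]; vv,uu=np.nonzero(m)
        if len(q): print(nm,len(q),"x med %.2f min %.2f max %.2f"%(np.median(q[:,0]),*np.percentile(q[:,0],[3,97])),"y",y[m].min().round(1),y[m].max().round(1),"u",uu.min(),uu.max(),"v",vv.min(),vv.max())
    print(s["time_s"],s["eef_pos"],s["contact_force"],s["grip_width"])
E
python3 - <<'E'
from h import *
from workcell import r,optics,command_gripper
q=quat(-30.95); T=np.array([.4899,-.2858])
u=np.array([np.cos(np.radians(-30.95)),np.sin(np.radians(-30.95))])
r.move_straight([*T,.15],q,speed=.15)
print(r.move_straight([*T,.109],q,speed=.1,max_force=12))
command_gripper(0.0,force=90)
s=r.read_state();print(s["contact_force"],s["grip_width"],s["eef_pos"])
p=T-.057*u
print(r.move_straight([*p,.109],q,speed=.06))
r.hold(.3); blades("w7")
E
```

```text
False
[-3.20954708  1.91122543  6.28770077] 0.01756158456626163 [ 0.4895217  -0.28560995  0.11009812]
False
pointer 102 x med 25.31 min 23.58 max 27.53 y 54.2 62.3 u 375 383 v 134 147
mark 135 x med 19.34 min 17.53 max 21.56 y 66.5 76.7 u 367 374 v 109 126
15.7417 [ 0.44345485 -0.25807219  0.11012546] [ 7.85006369 -3.65273822 -1.09766768] 0.01697961708948319
```

View pics/w7.png

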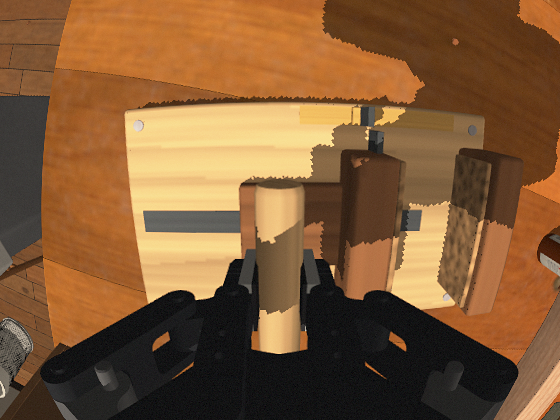

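The wrist view shows the mark at (371,115) and the pointer at (377,140), about 6.0 mm short of it; the jaw is held open. Advance 6.2 mm.

```bash
cat > step.py <<'E'
from h import *
from workcell import r
import sys
q=quat(-30.95); T=np.array([.4899,-.2858]);u=np.array([np.cos(np.radians(-30.95)),np.sin(np.radians(-30.95))])
r.move_straight([*(T-float(sys.argv[1])*1e-3*u),.109],q,speed=.03)
r.hold(.5); blades(sys.argv[2]); blades(sys.argv[2]+"b")
for n in ("scene","top"):
    im,d=optics.get_image(n);cv2.imwrite(f"pics/{n}_{sys.argv[2]}.png",im[:,:,::-1]);np.savez(f"pics/{n}_{sys.argv[2]}.npz",d=d)
a=cv2.imread(f"pics/{sys.argv[2]}.png")[95:165,320:420];cv2.imwrite(f"pics/{sys.argv[2]}z.png",cv2.resize(a,None,fx=7,fy=7,interpolation=cv2.INTER_CUBIC))
E
python3 step.py 63.2 w8
```

```text
pointer 104 x med 19.30 min 17.48 max 21.37 y 54.0 62.2 u 375 383 v 134 147
mark 132 x med 19.36 min 17.59 max 21.58 y 66.7 77.0 u 376 384 v 109 126
16.65 [ 0.43824993 -0.2549832   0.11011674] [ 8.58642548 -4.08096775 -1.45759453] 0.017690194771459385
pointer 105 x med 19.25 min 17.49 max 21.54 y 54.3 62.2 u 375 383 v 134 147
mark 133 x med 19.27 min 17.48 max 21.69 y 66.7 77.0 u 376 384 v 109 126
16.7 [ 0.43828186 -0.25498262  0.11013314] [ 8.37376811 -3.35937901 -1.35456884] 0.017447013354156982
```

View pics/w8z.png

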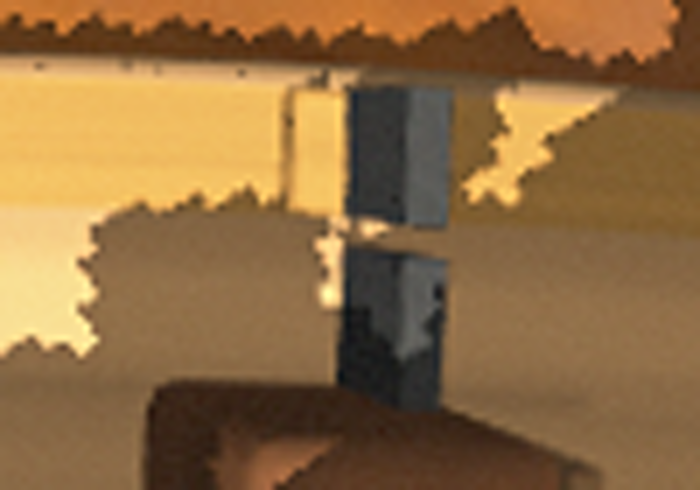

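View pics/top_w8.png

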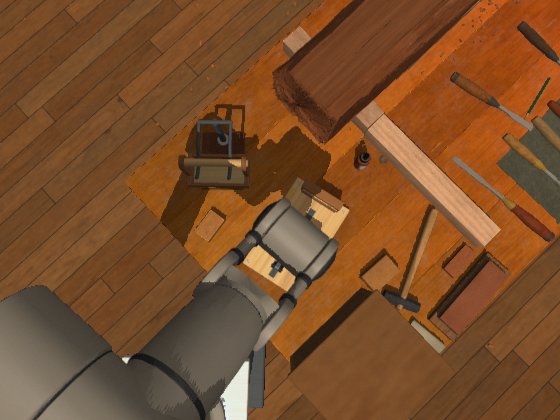

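The blades are in line within 0.1 mm: in the zoom they form one column at x≈400. The trug still hangs at top (215,165), and the bystanders are unmoved. One creep check, then hand in.

```bash
python3 - <<'E'
from h import *
from workcell import r
r.hold(1.0); blades("w9")
P=cloud("top",np.load("pics/top_w8.npz")["d"]); rect("trughandle",comp(P,.155,.185,(180,145,255,200)))
r.finish_job()
E
```

```text
pointer 103 x med 19.31 min 17.56 max 21.64 y 54.1 62.2 u 375 383 v 134 147
mark 133 x med 19.31 min 17.60 max 21.47 y 66.7 77.0 u 376 384 v 109 126
17.85 [ 0.4382826  -0.25497187  0.11011992] [ 9.969721   -3.91250107 -1.98839882] 0.017631045345709872
trughandle 607 [614.6 -78.2] [ 31.8 150.1] 0.44 zmed 0.1656
the job is handed in; nothing more can be done
```

I hung the trug by its dowel on both prongs of the hook and let go. I then pulled the vice jaw open to the mark by its T-handle and handed the job in at about 18 s, still gripping it.

- **Jaw:** the pointer and mark blades both measured x = 19.31 mm in the last wrist-camera check. There was no creep over a one-second hold, with about 10 N of spring pull on the tool.
- **Trug:** the dowel lies about 157 mm above the table, 2–3 mm from the estimated seat and square across the prongs. It had not moved since release.
- **Other items:** in the top image the offcut, sanding block and oil bottle looked unmoved. I did not measure their positions.
- **Disagreements:** no check failed. The wrist and top cameras differed by about 2 mm on the T-bar's position, which is within calibration. The arm also sat about 3 mm short of its commanded point under the spring, so I set the final jaw position from the blades in the image.

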